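# Set the length gauge lightly on a flywheel bolt

## Robot

A 6-joint arm with a two-finger parallel gripper is mounted at the origin on the work surface. World frame = base frame: x ahead of the robot, y to its left, z up, the work surface at z = 0. Lengths are in m, angles in rad, forces in N, time in s.
With the tool pointing down it reaches from about 0.35 to 0.975 m from the base axis. Payload 4.9 kg.
Tool frame: the origin (TCP) lies midway between the tips of the shut fingers; the grasp point (between the pads) lies 19 mm behind it; x points along the fingers, z is the direction in which the jaws open and shut, and the axes are right-handed (so a half turn about x gives the same grasp; the last joint's range is limited). The gripper opens to 85 mm and grips with 20 to 120 N. Pads are 22 mm wide; open, the fingers measure 114 mm over their backs; the gripper's body (76 mm by 85 mm) begins 54 mm behind the grasp point. The pads swing forward as they close: fully open they stand 13 mm farther back than shut.
Start: joints at [1.227, 0.053, 1.613, -0, 1.476, -0.119], TCP at [0.139, 0.609, 0.231] pointing down, gripper open.
Joint ranges: [-3.01, 3.01], [-1.01, 2.22], [0.06, 2.58], [-1.02, 4.17], [0.09, 2.62], [-3.14, 3.14]. Speed limits (rad/s): [2.57, 2.57, 3.14, 3.14, 3.14, 3.14].

## Interface

Orientations are given as a unit quaternion [w, x, y, z].
In Python, from plant import state, cams, workorder, nets gives the robot as it stands.
- The arm moves only by the tool play_rows, never from a script. Its argument "motion" is a list of rows, each a list of 3 entries, a list of its own where there are three numbers: the closure, from -1 (fully open) to 1 (shut), then the shift along the world's x, y, z in m, then the turn about the world's z in rad. A call has 1 to 5 rows; each row is the pose to reach, as a shift and turn from the pose commanded when the call began; what a row does not reach only later rows make up. A row lasts 1/10 s, in which the tool goes at most 50 mm and 8.59 degrees, less where a joint would pass 70% of its speed; a pose out of reach is approached as far as the arm can. A call with a gripper value outside its range is refused whole. The fingers move at their own pace and stop on an object; the grip force is fixed at half the most. Time passes only in rows, so rows that repeat a pose let the fingers close. It gives the time, the measured TCP pose, the force and the opening at its end, in the units of the state.
- state(): the state, without advancing time (a new reading comes with each control period).
- cams.grab_frame(name): name is "scene" or "top" or "wrist"; returns (picture, depth): 384x512x3 uint8, red, green, blue; 384x512 float32, m along the optical axis (not along the pixel's ray), 0 where there is no reading.
- cams.camera_info(name): a dict with "K" (3x3 intrinsics, pixels), "k1" (the pictures are not rectified: a ray, as slopes to the right and down, at radius r is drawn at 1 + k1 r^2 times it, then the intrinsics apply), "rvec" (rotation vector, rad) and "tvec" (3), from world to camera coordinates, as OpenCV has them. Camera axes: x right, y down, z forward; pixel columns grow to the right and rows downward; lengths in m; the calibration is good to about 2 mm. A picture is of the moment at which its call begins: read the wrist's pose just before it. camera_info takes no time and is no camera call; for the wrist camera it gives the pose at the moment of the call.
- workorder.job_done(): hands the job in, once; it reports no verdict.
Trained networks look in the newest picture that a camera, given by its name, has taken for a name from the list of things; names that differ only in an ending like _2 or _b are one class to them, and where a whole thing is asked for, a point or a joint stands for the part that bears it (a point fixed in the world has none). Each returns a list of dicts, best first, with "score" (0 to 1); they miss things now and then, are a little off and sometimes report something else, mostly with a low value. They report only what shows in the picture. A call takes as long as a camera call. They do not tell look-alikes from the thing itself.
- nets.recognise(camera, target): "at" ([x, y, z] in m, in world coordinates, good to about 4 mm: the middle of the surface that is visible of it).
- nets.landmark_of(camera, target): "at" ([x, y, z] in m, in world coordinates, good to about 4 mm: a listed point, or the origin of a listed thing).
The state is a dict: "time": time; "joint_pos": joint angles; "joint_vel": joint speeds; "joint_efforts": joint torques, N m; "tool_pos": TCP position; "tool_rot": TCP orientation; "contact_force": force on the tool from outside, world axes, zero at the start; "ft_torque": the same for the moment, N m; "gripper_width": opening from 0.0 (shut) to 1.0 (fully open).
Only numpy, scipy, OpenCV 4.12 (cv2) and the standard library are available. Lean on these libraries where they do the work, as an engineer would, in place of code of your own. Each camera call takes 0.05 s, during which the arm holds its last target.

## Task

On the bolt length gauge, loosen the collar's thumb screw by turning its flat tab anticlockwise, about a quarter turn. Then gently slide the collar along its rod until its sprung feeler pin rests on the tip of the bolt in the cradle and is pushed in about halfway, never to the bottom, and turn the thumb screw tight again, leaving the pin so set. Do not force the collar along while the screw is tight, and leave the bolt in its cradle and the other things on the cabinet top where they are.

Things in the scene. Friction and masses are not known exactly. Their poses are not given: they have to be found in the camera images.
- gauge: bolt length gauge, fixed to the cabinet top: dark steel base plate 200 (x) x 360 (y) x 16 mm with a steel rod along y near its -x edge and a bolt cradle near its +x edge. Origin: centre of its underside, on the table. It stands with its own +x (the bolt's side) towards the robot, give or take 20 degrees, and the rod on the far side
- rod_mid (a point): point on the rod's axis, midway along it: gauge x = -45, y = 0, z = 75 mm; axes as the gauge's. The rod, 22 mm thick, runs along y between two grey pillars 44 (x) x 24 (y) mm, 102 mm high, at y = +/-158 mm. The knurled collar on it is 56 mm in diameter and 50 mm long
- cradle (a point): point on the cradled bolt's axis at the face of the grey end stop: gauge x = 40, y = -130, z = 50 mm; axes as the gauge's. Two V blocks at gauge y = -90 and -45 mm carry the bolt, axis along y; the stop is 76 mm high
- collar (a joint): position of the collar along the rod in m, 0 to 0.125: the collar's middle is at gauge y = 100 mm minus this value, so it grows towards the bolt. Starts between 0 and 0.045. It takes 4 N to slide (a little more when fast) and stays where it is left. An aluminium arm carries the feeler pin over to the bolt's line
- thumb (a joint): turn of the thumb screw in rad, 0 to 1.5: 0 = fully tight, tab in line with the rod; grows anticlockwise seen from the tab's outer end. Starts at 0 to 0.1. 1.0 or more is loosened, below 0.25 tight. It turns at 0.08 N m and stays where it is left. The clamp can be overcome by force, which would score the rod: do not push the collar along while tight
- thumb_tab (a point): on the thumb screw's flat steel tab, 72 mm out from the rod's axis. Tab 46 mm wide (own y, along gauge y when tight), 11 thick (x), from 52 to 86 mm out (z). z is the screw axis, outward: it leans 30 degrees from vertical towards gauge -x (away from the bolt and the robot), square to the rod. Below the tab: a 12 mm stem, and a 22 mm boss up to 39 mm out
- feeler (a joint): how far the sprung feeler pin is pushed in, in m: 0 = out, 0.012 = bottomed, 0.006 = halfway. Spring 0.3 N per mm with 0.45 N preload (about 2.3 N halfway, 4 N at the bottom); beyond that it is rigid
- pin: rounded steel nose of the feeler pin, 12 mm diameter, on the bolt's axis line, pointing along gauge -y at the bolt. Origin: the very tip that touches the bolt; with the spring out it lies 38 mm nearer the bolt than the collar's middle, so it meets the bolt at a collar value of about 0.0775
- bolt: gold-tinted flywheel bolt lying in the cradle: shank 18 mm diameter, 100 mm long, flanged hex head 40 mm across, 114 mm long over all. Own y runs along its axis from head to tip; origin on the axis, 57 mm from either end: the tip is 57 mm along +y. Its head stands against the end stop. 0.25 kg, loose
- bolt_b: like bolt, standing on its head, 114 mm high, beside the gauge's end stop (bystander). Origin at mid-height
- bolt_c: like bolt, standing on its head, beyond the gauge (bystander). Origin at mid-height
- angle_disc: orange torque angle disc, 120 mm diameter, 28 mm high with its hub, lying flat (bystander). Origin under its centre
- nut_driver: black plastic nut driver, 200 mm long, 30 mm high, lying beyond the gauge (bystander). Origin under its middle
- ring_gauge: plain steel ring, 72 mm diameter, 22 mm high (bystander)
- gauge_block: steel block 75 x 35 x 30 mm (bystander)
- pot: aluminium cup, 80 mm diameter, 75 mm high (bystander)
Mind the look-alikes: they are no part of the job. Leave any green or orange look-alike of the bolt alone.

How it is judged:
On the way, in this order (a step that is already met when the one before it is completed fails the run):
1. the thumb screw is loosened (turned to 1.0 rad or more) with the collar still within 12 mm of its start and the pin clear of the bolt (value of joint thumb above 1 rad and value of joint feeler below 0.001 m and distance of thumb_tab from where it was at the start of the episode below 0.012 m), for 0.2 s.
2. with the screw loose (over 0.6 rad) the collar is slid until the feeler pin is pressed in 2.5 to 9.5 mm by the bolt (value of joint thumb above 0.6 rad and value of joint feeler between 0.0025 and 0.0095 m and contact force between pin and bolt above 0.3 N), for 0.2 s.
At the end, for the whole second after the job is handed in: the thumb screw is tight (below 0.25 rad), the feeler pin rests on the bolt's tip pressed in 2.5 to 9.5 mm of its 12 mm, the bolt lies in its cradle within 5 mm of its start, the collar is at rest (value of joint thumb below 0.25 rad and value of joint feeler between 0.0025 and 0.0095 m and contact force between pin and bolt above 0.3 N and distance of bolt from where it was at the start of the episode below 0.005 m and linear speed of pin below 0.01 m/s); the robot touches nothing.
It fails at once if the pin pushed the bolt with more than 6 N (contact force between pin and bolt above 6 N).
It fails at once if the feeler pin was bottomed (pressed in over 11.5 mm) (value of joint feeler above 0.0115 m).
It fails at once if the collar was forced along (faster than 30 mm/s) while the screw was tight (below 0.3 rad) (value of joint thumb below 0.3 rad and (velocity of joint collar above 0.03 m/s or velocity of joint collar below -0.03 m/s)).
It fails at once if the bolt was moved more than 8 mm (distance of bolt from where it was at the start of the episode above 0.008 m).
It fails at once if a bystander was moved more than 20 mm (distance of any of bolt_b, bolt_c, angle_disc, nut_driver, ring_gauge, gauge_block, pot from where it was at the start of the episode above 0.02 m).
It also fails if it takes over 48 s, if anything falls off the work surface, if the arm or the gripper's body presses on something with over 40 N, if the wrist force passes 120 N, or if a joint passes its speed limit or range.

## Working session

There is one attempt and no reset: what is moved stays moved. The work goes in short steps, Python scripts to look and compute and a tool call to move; the robot and the scene stay as the last step left them, time stands still between calls to the robot, and variables do not carry over. Pictures are saved under pics/ and viewed, and the job is handed in when it is done.

Besides the shell and the picture viewer there is one more tool, called as name(argument=value, ...) on one line, values as JSON. play_rows: Moves the arm, as the interface text tells. Its arguments: {"type":"object","properties":{"motion":{"type":"array","items":{"type":"array"}}},"required":["motion"]}

```bash
mkdir -p pics; ls; python3 - <<'E'
from plant import state, cams, workorder, nets
import cv2
print(state())
for n in ["scene","top","wrist"]:
    p,d=cams.grab_frame(n); cv2.imwrite(f"pics/{n}0.png",p[:,:,::-1])
    for t in ["rod_mid","thumb_tab","cradle","pin","bolt","gauge"]:
        r=nets.landmark_of(n,t); print(n,t,[(round(x['score'],2),[round(float(v),4) for v in x['at']]) for x in r[:3]])
    i=cams.camera_info(n); print(i)
print(state()['time'])
E
```

```text
pics
{'time': 0.0, 'joint_pos': array([ 1.22699855e+00,  5.33482355e-02,  1.61428930e+00, -2.87590302e-05,
        1.47602724e+00, -1.18987395e-01]), 'joint_vel': array([ 0.0009254 ,  0.00131046,  0.00067923, -0.00085143, -0.00058018,
        0.00144746]), 'joint_efforts': array([-1.78971401e-03, -3.93693960e+01, -3.70170844e+01, -3.78562490e-04,
        7.27523482e-03, -8.06088167e-06]), 'tool_pos': array([0.13911204, 0.60867595, 0.23007119]), 'tool_rot': array([ 0.55231031, -0.44115483,  0.55354571,  0.44036677]), 'contact_force': array([-0.52789867,  0.81569741, -0.2469938 ]), 'ft_torque': array([ 0.04590594,  0.01324   , -0.00101384]), 'gripper_width': 1.003257598406438}
scene rod_mid [(0.6, [0.5153, 0.0493, 0.0721])]
scene thumb_tab [(0.44, [0.5395, -0.0401, 0.1355])]
scene cradle [(0.78, [0.4535, 0.1972, 0.0474])]
scene pin [(0.6, [0.4226, 0.0221, 0.0498])]
scene bolt [(0.7, [0.6455, 0.145, 0.0564]), (0.62, [0.2654, 0.3213, 0.0133]), (0.62, [0.7561, 0.0772, 0.0127])]
scene gauge [(0.62, [0.4695, 0.0632, 0.0028])]
{'K': array([[355.10984787,   0.        , 255.53202031],
       [
[... 609 characters left out ...]
 0.        , 259.90106093],
       [  0.        , 399.53212272, 193.87151819],
       [  0.        ,   0.        ,   1.        ]]), 'k1': -0.04952899672637042, 'rvec': array([ 2.13529663, -2.1910938 ,  0.11488545]), 'tvec': array([0.00720556, 0.52820748, 1.25515283])}
wrist rod_mid []
wrist thumb_tab []
wrist cradle []
wrist pin []
wrist bolt [(0.71, [0.266, 0.3226, 0.0154])]
wrist gauge []
{'K': array([[321.98199   ,   0.        , 256.77725362],
       [  0.        , 321.98199   , 190.44572096],
       [  0.        ,   0.        ,   1.        ]]), 'k1': -0.004793677248353256, 'rvec': array([-2.26968389, -1.80863281, -0.26238317]), 'tvec': array([-0.62490557, -0.03724885,  0.37962906])}
1.05
```

View pics/scene0.png

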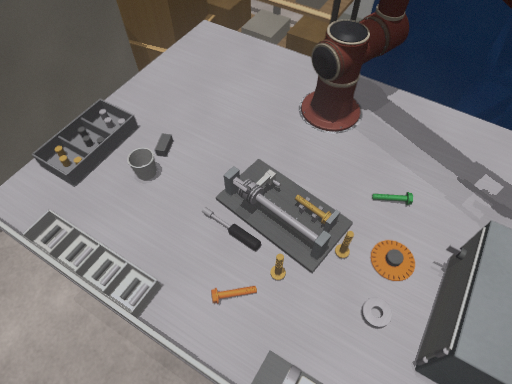

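View pics/top0.png

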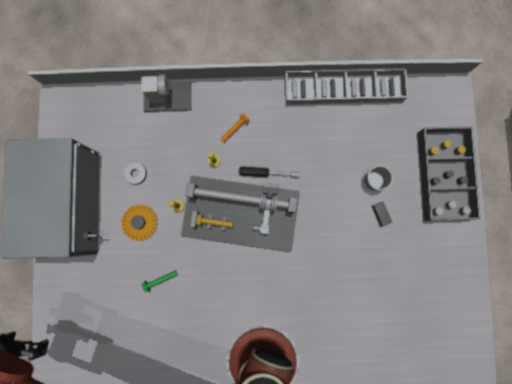

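```bash
cat > h.py <<'E'
import numpy as np, cv2
from scipy.spatial.transform import Rotation as R
def rot(q): return R.from_quat([q[1],q[2],q[3],q[0]]).as_matrix()
def world(info,d,us,vs):
    K=info['K'];k1=info['k1']
    x=(us-K[0,2])/K[0,0];y=(vs-K[1,2])/K[1,1]
    rd=np.hypot(x,y);r=rd.copy()
    for _ in range(10): r=rd/(1+k1*r*r)
    s=np.where(rd>0,r/np.maximum(rd,1e-9),1)
    P=np.stack([x*s,y*s,np.ones_like(x)],-1)*d[...,None]
    Rm=cv2.Rodrigues(np.array(info['rvec']))[0]
    return (P-np.array(info['tvec']))@Rm
def cloud(info,d):
    v,u=np.mgrid[0:d.shape[0],0:d.shape[1]].astype(float)
    return world(info,d.astype(float),u,v)
def proj(info,P):
    Rm=cv2.Rodrigues(np.array(info['rvec']))[0]
    c=P@Rm.T+info['tvec'];x=c[...,0]/c[...,2];y=c[...,1]/c[...,2];r2=x*x+y*y
    s=1+info['k1']*r2
    return np.stack([info['K'][0,0]*x*s+info['K'][0,2],info['K'][1,1]*y*s+info['K'][1,2]],-1)
E
python3 - <<'E'
from plant import state, cams
from h import *
s=state();M=rot(s['tool_rot']);print(M.round(3), np.degrees(np.arctan2(M[1,2],M[0,2])))
for n in ["top","scene"]:
    p,d=cams.grab_frame(n);i=cams.camera_info(n);C=cloud(i,d);np.savez(f"{n}.npz",p=p,d=d)
    # rod: points near z 0.086 top
    gx=np.array([-.981,.1925,0]);gy=np.array([-.1925,-.981,0]);o=np.array([.469,.061,0])
    L=np.stack([(C-o)@gx,(C-o)@gy,C[...,2]],-1)
    m=(np.abs(L[...,0]+.045)<.03)&(L[...,1]>-.13)&(L[...,1]<.03)&(L[...,2]>.065)&(L[...,2]<.1)
    q=C[m];print(n,m.sum())
    c=np.polyfit(q[:,1],q[:,0],1);print("rod x=%.4f y+%.4f"%tuple(c),"maxz",q[:,2].max(),"yaw",np.degrees(np.arctan(c[0])))
    # pillars
    for sgn in(-1,1):
        m=(np.abs(L[...,0]+.045)<.04)&(np.abs(L[...,1]-sgn*.158)<.03)&(L[...,2]>.092)&(L[...,2]<.12)
        print("pillar",sgn,m.sum(),C[m].mean(0) if m.any() else 0)
    m=(L[...,2]>.12)&(np.abs(L[...,0]+.08)<.05)&(np.abs(L[...,1]-.085)<.06)&(L[...,2]<.18)
    print("tab",m.sum(),C[m].mean(0),L[m].min(0),L[m].max(0))
    uv=proj(i,np.array([[.47,.06,.05]]))[0].astype(int);print(uv)
    cr=p[max(0,uv[1]-65):uv[1]+65,max(0,uv[0]-85):uv[0]+85];cv2.imwrite(f"pics/{n}_crop.png",cv2.resize(cr[:,:,::-1],None,fx=4.5,fy=4.5,interpolation=cv2.INTER_CUBIC))
E
```

```text
[[ 0.    -0.975  0.223]
 [ 0.     0.223  0.975]
 [-1.     0.     0.   ]] 77.11927900646971
top 365
rod x=0.1676 y+0.5049 maxz 0.09215806558997201 yaw 9.511712966254812
pillar -1 105 [0.54093796 0.20646193 0.10018062]
pillar 1 116 [ 0.48721967 -0.10234596  0.10090985]
tab 140 [ 0.53324637 -0.03512679  0.1407226 ] [-0.09438833  0.05962527  0.12134569] [-0.06801345  0.10508425  0.15460958]
[239 212]
scene 473
rod x=0.1697 y+0.5113 maxz 0.08886559513186787 yaw 9.631681481637342
pillar -1 164 [0.54606216 0.20835698 0.1006419 ]
pillar 1 127 [ 0.49202725 -0.10146609  0.10035512]
tab 89 [ 0.54193114 -0.03252699  0.14525607] [-0.0974937   0.0590998   0.12270469] [-0.07270682  0.1027425   0.15342185]
[283 202]
```

play_rows(motion=[[-1,[0.01,-0.05,0.02],0],[-1,[0.02,-0.1,0.04],0],[-1,[0.03,-0.15,0.06],0],[-1,[0.05,-0.19,0.08],0],[-1,[0.08,-0.23,0.09],0]])

```text
time: 1.65
tool_pos: [0.2118, 0.3888, 0.3201]
tool_rot: [0.554, -0.441, 0.551, 0.442]
contact_force: [0.9, 1.1, 0.8]
gripper_width: 1.002
```

View pics/scene_crop.png

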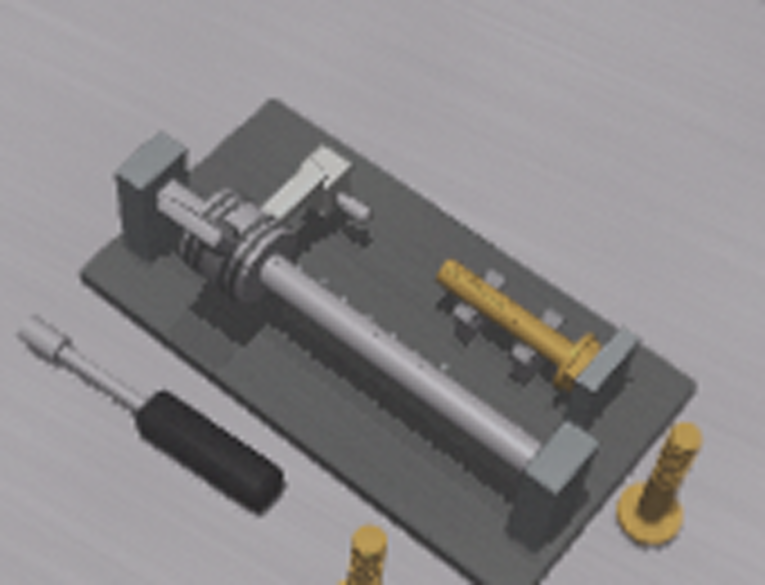

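View pics/top_crop.png

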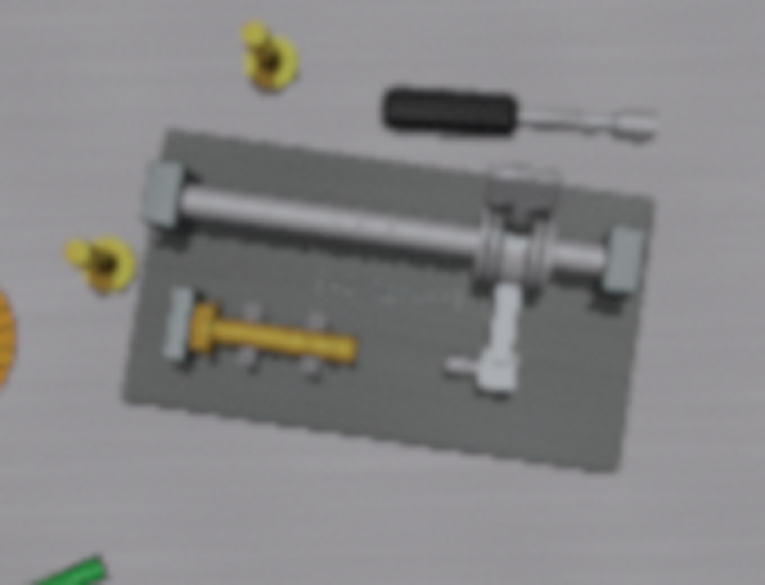

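play_rows(motion=[[-1,[0.028,-0.036,0.0],-0.138],[-1,[0.056,-0.072,0.0],-0.276],[-1,[0.084,-0.108,0.0],-0.414],[-1,[0.112,-0.144,0.0],-0.552],[-1,[0.14,-0.18,0.0],-0.69]])

```text
time: 2.15
tool_pos: [0.3527, 0.2084, 0.3185]
tool_rot: [0.671, -0.226, 0.67, 0.226]
contact_force: [1.3, 1.9, 1.3]
gripper_width: 1.004
```

play_rows(motion=[[-1,[0.03,-0.039,0.0],-0.138],[-1,[0.06,-0.078,0.0],-0.276],[-1,[0.09,-0.118,0.0],-0.414],[-1,[0.12,-0.157,0.0],-0.552],[-1,[0.15,-0.196,0.0],-0.69]])

```text
time: 2.65
tool_pos: [0.5029, 0.012, 0.3184]
tool_rot: [0.707, 0.014, 0.707, -0.014]
contact_force: [1.0, 0.9, 0.3]
gripper_width: 1.0
```

play_rows(motion=[[0.4,[0.031,-0.039,0.0],-0.138],[0.4,[0.031,-0.039,0.0],-0.138],[0.4,[0.031,-0.039,0.0],-0.138]])

```text
time: 2.95
tool_pos: [0.5331, -0.0258, 0.3175]
tool_rot: [0.704, 0.061, 0.705, -0.061]
contact_force: [-0.5, 0.0, 0.4]
gripper_width: 0.511
```

```bash
python3 - <<'E'
from plant import state, cams,nets
from h import *
s=state();print(s['time'],s['tool_pos'],s['gripper_width'],s['joint_pos'])
p,d=cams.grab_frame("wrist");i=cams.camera_info("wrist");np.savez("w1.npz",p=p,d=d,**i)
for t in ["rod_mid","thumb_tab","pin"]:
    print(t,[(round(x['score'],2),x['at']) for x in nets.landmark_of("wrist",t)[:2]])
cv2.imwrite("pics/w1.png",p[:,:,::-1])
C=cloud(i,d)
gy=np.array([-.170,-.985,0]);gx=np.array([-.985,.170,0]);o=np.array([.5165,.0527,0])
L=np.stack([(C-o)@gx,(C-o)@gy,C[...,2]],-1)
m=(np.abs(L[...,0])<.03)&(L[...,2]>.075)&(L[...,2]<.095)&(L[...,1]>-.14)&(L[...,1]<.04)&(d>0)
q=C[m];print(m.sum())
if m.sum()>20:
  c=np.polyfit(q[:,1],q[:,0],1);print(c,q[:,2].max(),np.median(L[m][:,0]))
m=(L[...,2]>.115)&(np.abs(L[...,0]+.036)<.04)&(np.abs(L[...,1]-.085)<.05)&(L[...,2]<.165)&(d>0)
print(m.sum(),C[m].mean(0),np.percentile(L[m],[2,98],axis=0))
m=(L[...,2]>.095)&(L[...,2]<.11)&(np.abs(L[...,0])<.03)&(d>0)
h=np.histogram(L[m][:,1],bins=np.arange(0,.18,.004));print([(round(b,3),n) for n,b in zip(h[0],h[1]) if n])
E
```

```text
2.95 [ 0.53313563 -0.02575133  0.31753122] 0.510504666672219 [-1.87902572e-01 -2.02046614e-01  1.71241910e+00  3.26340189e-04
  1.63278187e+00 -1.46279528e-02]
rod_mid [(0.74, [0.515, 0.0511, 0.0764])]
thumb_tab [(0.56, [0.5365, -0.0363, 0.1403])]
pin [(0.73, [0.4724, 0.0599, 0.0015]), (0.63, [0.4208, 0.0218, 0.049])]
2552
[0.1670906 0.5072743] 0.08834493790760259 0.0003994463020364881
1069 [ 0.53489834 -0.0338228   0.14150063] [[-0.04463719  0.06114745  0.11906033]
 [-0.01871708  0.10470483  0.15159694]]
[(np.float64(0.056), np.int64(48)), (np.float64(0.06), np.int64(124)), (np.float64(0.064), np.int64(121)), (np.float64(0.068), np.int64(120)), (np.float64(0.072), np.int64(133)), (np.float64(0.076), np.int64(99)), (np.float64(0.08), np.int64(74)), (np.float64(0.084), np.int64(77)), (np.float64(0.088), np.int64(75)), (np.float64(0.092), np.int64(106)), (np.float64(0.096), np.int64(96)), (np.float64(0.1), np.int64(120)), (np.float64(0.104), np.int64(96)), (np.float64(0.108), np.int64(21)), (np.float64(0.144), np.int64(124)), (np.float64(0.148), np.int64(115)), (np.float64(0.152), np.int64(110)), (np.float64(0.156), np.int64(112)), (np.float64(0.16), np.int64(110)), (np.float64(0.164), np.int64(100)), (np.float64(0.168), np.int64(23))]
```

play_rows(motion=[[0.4,[0.0,0.0,-0.03],0],[0.4,[0.0,0.0,-0.06],0],[0.4,[0.0,0.0,-0.09],0],[0.4,[0.0,0.0,-0.12],0],[0.4,[0.0,0.0,-0.12],0]])

```text
time: 3.65
tool_pos: [0.5296, -0.0233, 0.1933]
tool_rot: [0.702, 0.06, 0.708, -0.06]
contact_force: [-0.3, -0.4, -0.3]
gripper_width: 0.3
```

```bash
python3 - <<'E'
from plant import state, cams,nets
from h import *
s=state();M=rot(s['tool_rot']);print(s['time'],s['tool_pos'],s['gripper_width'],np.degrees(np.arctan2(M[1,2],M[0,2])))
p,d=cams.grab_frame("wrist");i=cams.camera_info("wrist");np.savez("w2.npz",p=p,d=d,**i)
cv2.imwrite("pics/w2.png",p[:,:,::-1])
print(proj(i,np.array([[.5405,-.0357,.142],[.5470,-.0357,.15]])))
E
```

```text
3.65 [ 0.52963028 -0.02330962  0.19334859] 0.3003799924222773 -9.742248867661331
[[273.70474894 226.14070083]
 [284.42380856 229.50192535]]
```

View pics/w2.png

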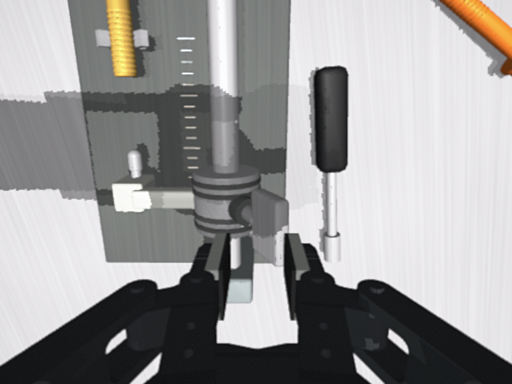

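```bash
python3 - <<'E'
from h import *
i=dict(np.load("w2.npz"))
print(proj(i,np.array([[.5296,-.0233,.1933],[.5296,-.0233,.142],[.5405,-.0357,.142]])))
Rm=cv2.Rodrigues(i['rvec'])[0];print(-Rm.T@i['tvec'],Rm[2])
C=cloud(i,i['d']);print(C[225,270],C[215,262],C[250,278],C[195,260])
E
```

```text
[[252.97845409 247.37351324]
 [254.16430498 211.33893546]
 [273.70474894 226.14070083]]
[0.54441941 0.04827963 0.33847892] [-0.05234111 -0.28229164 -0.9578997 ]
[ 0.53840699 -0.03202885  0.14783773] [ 0.534134   -0.02712768  0.14078698] [ 0.54086323 -0.0478296   0.15268447] [ 0.53495824 -0.01456197  0.13688667]
```

play_rows(motion=[[0.25,[0.011,-0.0125,0.0],0],[0.25,[0.011,-0.0125,-0.015],0],[0.25,[0.011,-0.0125,-0.025],0],[0.25,[0.011,-0.0125,-0.03],0],[0.25,[0.011,-0.0125,-0.03],0]])

```text
time: 4.2
tool_pos: [0.5431, -0.0373, 0.1666]
tool_rot: [0.704, 0.061, 0.705, -0.061]
contact_force: [0.2, 0.4, -0.7]
gripper_width: 0.374
```

```bash
python3 - <<'E'
from plant import state, cams,nets
from h import *
s=state();print(s['time'],s['tool_pos'],s['gripper_width'])
p,d=cams.grab_frame("wrist");i=cams.camera_info("wrist");np.savez("w3.npz",p=p,d=d,**i)
cv2.imwrite("pics/w3.png",p[:,:,::-1])
C=cloud(i,d)
gy=np.array([-.170,-.985,0]);gx=np.array([-.985,.170,0]);o=np.array([.5165,.0527,0])
L=np.stack([(C-o)@gx,(C-o)@gy,C[...,2]],-1)
m=(L[...,2]>.115)&(np.abs(L[...,0]+.036)<.04)&(np.abs(L[...,1]-.085)<.05)&(L[...,2]<.158)&(d>0)
print(m.sum(),C[m].mean(0),np.percentile(L[m],[2,98],axis=0))
E
```

```text
4.2 [ 0.54313151 -0.03725655  0.16662765] 0.37432167929167903
3182 [ 0.53675412 -0.03344811  0.14272927] [[-0.04552532  0.06160636  0.12012553]
 [-0.01984953  0.10474751  0.15193335]]
```

View pics/w3.png

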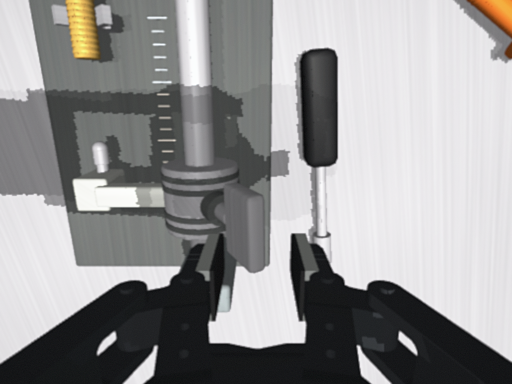

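play_rows(motion=[[0.25,[-0.0025,0.0015,0.0],0],[0.25,[-0.0025,0.0015,-0.01],0],[0.25,[-0.0025,0.0015,-0.02],0],[0.25,[-0.0025,0.0015,-0.028],0],[0.25,[-0.0025,0.0015,-0.028],0]])

```text
time: 4.75
tool_pos: [0.5401, -0.0357, 0.1378]
tool_rot: [0.703, 0.061, 0.706, -0.061]
contact_force: [-0.3, 0.9, -0.6]
gripper_width: 0.375
```

```bash
cat > look.py <<'E'
import sys
from plant import state, cams,nets
from h import *
n=sys.argv[1];cam=sys.argv[2] if len(sys.argv)>2 else "wrist"
s=state();M=rot(s['tool_rot']);print(s['time'],s['tool_pos'].round(4),round(s['gripper_width'],3),"yaw",np.degrees(np.arctan2(M[1,2],M[0,2])).round(1),s['contact_force'].round(1),s['ft_torque'].round(2))
p,d=cams.grab_frame(cam);i=cams.camera_info(cam);np.savez(n+".npz",p=p,d=d,**i)
cv2.imwrite(f"pics/{n}.png",p[:,:,::-1])
if cam!="wrist":
    uv=proj(i,np.array([[.47,.06,.05]]))[0].astype(int)
    cr=p[max(0,uv[1]-60):uv[1]+60,max(0,uv[0]-80):uv[0]+80];cv2.imwrite(f"pics/{n}.png",cv2.resize(cr[:,:,::-1],None,fx=5,fy=5,interpolation=cv2.INTER_CUBIC))
E
python3 look.py w4
```

```text
4.75 [ 0.5401 -0.0357  0.1378] 0.375 yaw -9.9 [-0.3  0.9 -0.6] [-0.01  0.06 -0.03]
```

View pics/w4.png

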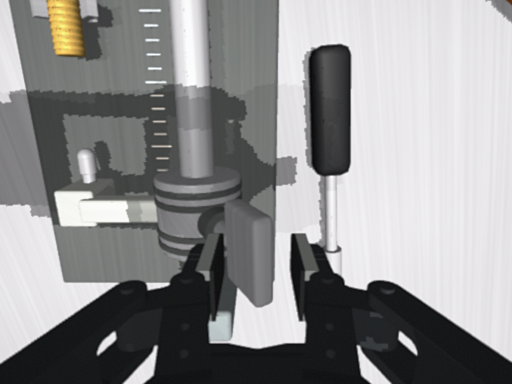

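play_rows(motion=[[0.4,[0.0,0.0,-0.006],0],[0.4,[0.0,0.0,-0.006],0.1],[0.4,[0.0,0.0,-0.006],0.2],[0.4,[0.0,0.0,-0.006],0.3],[0.4,[0.0,0.0,-0.006],0.4]])

```text
time: 5.3
tool_pos: [0.5396, -0.0344, 0.1334]
tool_rot: [0.701, -0.08, 0.704, 0.083]
contact_force: [-6.0, 4.1, 1.8]
gripper_width: 0.302
```

```bash
python3 look.py w5
```

```text
5.3 [ 0.5396 -0.0344  0.1334] 0.302 yaw 13.3 [-6.   4.1  1.8] [ 0.85  1.15 -0.15]
```

View pics/w5.png

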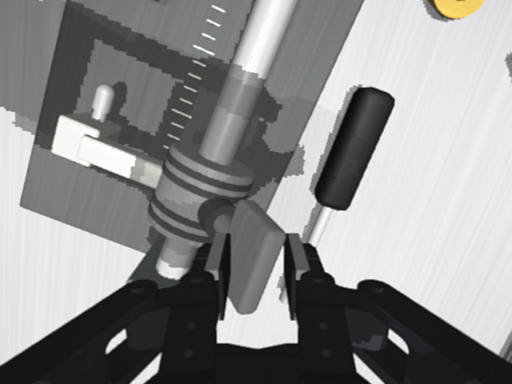

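play_rows(motion=[[0.4,[-0.001,0.001,0.0],0.1],[0.4,[-0.001,0.001,0.0],0.2],[0.4,[-0.001,0.001,0.0],0.3],[0.4,[-0.001,0.001,0.0],0.4],[0.4,[-0.001,0.001,0.0],0.4]])

```text
time: 5.85
tool_pos: [0.5389, -0.0346, 0.1334]
tool_rot: [0.671, -0.218, 0.674, 0.22]
contact_force: [-5.0, 0.6, 0.9]
gripper_width: 0.302
```

```bash
python3 look.py w6
```

```text
5.85 [ 0.5389 -0.0346  0.1334] 0.302 yaw 36.1 [-5.   0.6  0.9] [ 0.13  0.9  -0.09]
```

View pics/w6.png

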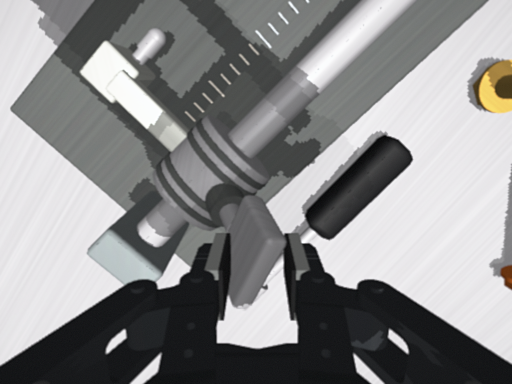

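play_rows(motion=[[0.4,[-0.001,0.0,0.0],0.1],[0.4,[-0.001,0.0,0.0],0.2],[0.4,[-0.001,0.0,0.0],0.3],[0.4,[-0.001,0.0,0.0],0.4],[0.4,[-0.001,0.0,0.0],0.5]])

```text
time: 6.4
tool_pos: [0.5386, -0.0353, 0.1337]
tool_rot: [0.596, -0.379, 0.598, 0.379]
contact_force: [-3.4, -1.8, 1.2]
gripper_width: 0.298
```

```bash
python3 look.py w7
```

```text
6.4 [ 0.5386 -0.0353  0.1337] 0.298 yaw 64.8 [-3.4 -1.8  1.2] [-0.25  0.67 -0.16]
```

View pics/w7.png

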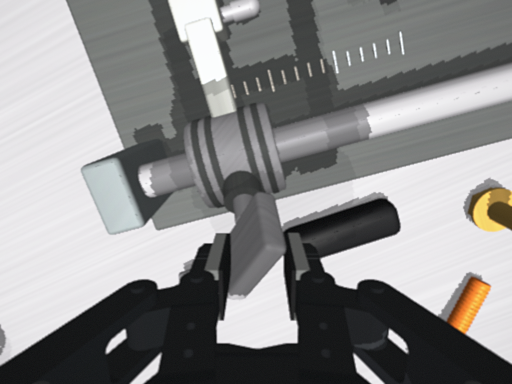

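play_rows(motion=[[0.4,[-0.0005,0.0,0.0],0.1],[0.4,[-0.0005,-0.0005,0.0],0.2],[0.4,[-0.0005,-0.0005,0.0],0.3],[0.4,[-0.0005,-0.0005,0.0],0.4],[0.4,[-0.0005,-0.0005,0.0],0.4]])

```text
time: 6.95
tool_pos: [0.5377, -0.036, 0.1331]
tool_rot: [0.51, -0.488, 0.512, 0.489]
contact_force: [-4.4, -2.2, -0.7]
gripper_width: 0.299
```

```bash
python3 look.py w8; python3 look.py s8 scene
```

```text
6.95 [ 0.5377 -0.036   0.1331] 0.299 yaw 87.5 [-4.4 -2.2 -0.7] [-0.4   0.75 -0.12]
7.0 [ 0.5378 -0.036   0.1331] 0.303 yaw 87.4 [-4.6 -1.8 -1.8] [-0.45  0.8  -0.12]
```

View pics/w8.png

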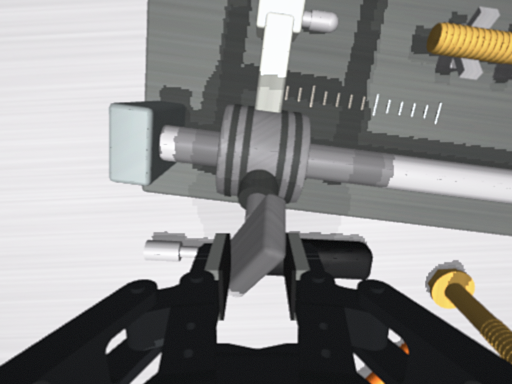

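View pics/s8.png

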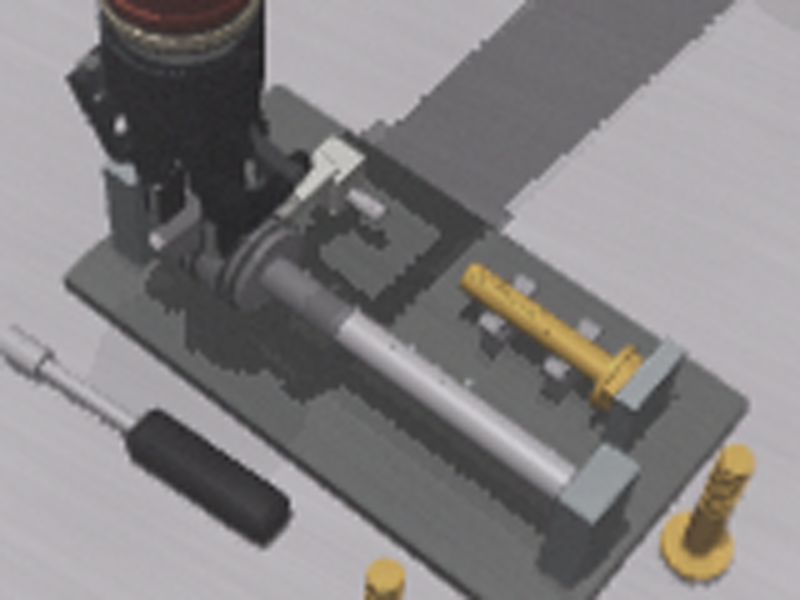

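```bash
cat > tab.py <<'E'
import sys
from h import *
i=dict(np.load(sys.argv[1]+".npz"));d=i['d'];C=cloud(i,d)
gy=np.array([-.170,-.985,0]);gx=np.array([-.985,.170,0]);o=np.array([.5165,.0527,0]);gz=np.array([0,0,1.])
L=np.stack([(C-o)@gx,(C-o)@gy,C[...,2]-.075],-1)
c=float(sys.argv[2]) if len(sys.argv)>2 else .083
# collar/arm: extent
m=(L[...,2]>.02)&(L[...,2]<.035)&(np.abs(L[...,0])<.025)&(d>0)&(np.abs(L[...,1])<.135)
h=np.histogram(L[m][:,1],bins=np.arange(-.13,.132,.002));yy=[round(float(b),3) for n,b in zip(h[0],h[1]) if n>3];print("collar y",yy[:1],yy[-1:])
a=np.array([-.5,0,.866]);e=np.array([.866,0,.5]) # axis, thickness dir at 0
Q=np.stack([L@e,L[...,1]-c,L@a],-1)
m=(Q[...,2]>.055)&(Q[...,2]<.088)&(np.hypot(Q[...,0],Q[...,1])<.027)&(d>0)
# restrict to gray non-black pixels
br=i['p'].mean(-1);m&=(br>45)
q=Q[m];print(m.sum(),q.mean(0),q[:,2].max())
best=None
for ph in np.arange(-.1,1.6,.02):
    # width dir: at 0 = y; anticlockwise about a. e x y? a x y_dir
    w=np.array([0,1,0]);w3=np.cross([0,0,1],[0,1,0])
    u=q[:,0]*w3[0]*np.sin(ph)+q[:,1]*np.cos(ph)
    t=q[:,0]*w3[0]*np.cos(ph)-q[:,1]*np.sin(ph)
    s=(np.abs(t)<.0065).mean()
    if best is None or s>best[0]: best=(s,ph)
    if abs((ph*100)%10)<1: print(round(ph,2),round(s,3),end=' ')
print(best)
E
python3 tab.py w2; python3 tab.py w8
```

```text
collar y [0.058] [0.108]
1803 [ 0.00516981 -0.00204076  0.07454224] 0.08799768190867541
-0.1 0.682 0.0 0.955 0.1 0.725 0.2 0.638 0.3 0.593 0.4 0.557 0.5 0.519 0.6 0.476 0.7 0.428 0.8 0.379 0.9 0.346 1.0 0.321 1.1 0.303 1.2 0.29 1.3 0.28 1.4 0.271 1.5 0.268 1.6 0.271 (np.float64(0.9728230726566833), np.float64(0.020000000000000018))
collar y [0.06] [0.11]
4492 [0.01099113 0.00142578 0.07514096] 0.08790628917825109
-0.1 0.215 0.0 0.214 0.1 0.216 0.2 0.223 0.3 0.238 0.4 0.258 0.5 0.278 0.6 0.292 0.7 0.312 0.8 0.33 0.9 0.37 1.0 0.416 1.1 0.42 1.2 0.443 1.3 0.559 1.4 0.628 1.5 0.603 1.6 0.544 (np.float64(0.6308993766696349), np.float64(1.4200000000000002))
```

play_rows(motion=[[0.4,[0.0,0.0,0.0],-0.1],[0.4,[0.0,0.0,0.0],-0.2],[0.6,[0.0,0.0,0.0],-0.2],[0.65,[0.0,0.0,0.0],-0.2],[0.65,[0.0,0.0,0.0],-0.2]])

```text
time: 7.55
tool_pos: [0.5399, -0.0361, 0.1347]
tool_rot: [0.557, -0.437, 0.556, 0.435]
contact_force: [1.9, -4.0, 0.3]
gripper_width: 0.177
```

```bash
python3 look.py w9; python3 tab.py w9|tail -1; python3 - <<'E'
from h import *
gy=np.array([-.170,-.985,0]);gx=np.array([-.985,.170,0]);o=np.array([.5165,.0527,0])
for n in ["w8","s8","w1","w4"]:
    i=dict(np.load(n+".npz"));
    if 'K' not in i: continue
    d=i['d'];C=cloud(i,d);L=np.stack([(C-o)@gx,(C-o)@gy,C[...,2]],-1)
    p=i['p'].astype(int);gold=(p[...,0]-p[...,2]>50)&(L[...,0]>.06)&(L[...,0]<.11)&(L[...,2]>.04)&(L[...,2]<.08)&(L[...,1]>-.15)&(L[...,1]<.05)&(d>0)
    print(n,"bolt",gold.sum(), np.percentile(L[gold],[0.5,99.5],axis=0).round(4) if gold.any() else 0)
    m=(np.abs(L[...,0]-.085)<.006)&(np.abs(L[...,2]-.052)<.01)&(L[...,1]>.0)&(L[...,1]<.12)&(d>0)&~gold
    print("pin",m.sum(),np.percentile(L[m][:,1],[0.5,1,99]).round(4) if m.any() else 0)
E
```

```text
7.55 [ 0.5399 -0.0361  0.1347] 0.177 yaw 76.1 [ 1.9 -4.   0.3] [-0.69 -0.21 -0.06]
-0.1 0.155 0.0 0.153 0.1 0.158 0.2 0.168 0.3 0.183 0.4 0.198 0.5 0.219 0.6 0.244 0.7 0.271 0.8 0.291 0.9 0.336 1.0 0.418 1.1 0.514 1.2 0.601 1.3 0.68 1.4 0.774 1.5 0.729 1.6 0.638 (np.float64(0.7771603223117532), np.float64(1.3800000000000001))
w8 bolt 2351 [[ 0.0761 -0.0663  0.0491]
 [ 0.0937 -0.0152  0.0598]]
pin 676 [0.0483 0.0486 0.0701]
s8 bolt 237 [[ 0.0662 -0.1263  0.0491]
 [ 0.0979 -0.0164  0.0699]]
pin 35 [0.0479 0.0482 0.0745]
w1 bolt 1216 [[ 0.077  -0.1005  0.0495]
 [ 0.0935 -0.0157  0.0604]]
pin 187 [0.0472 0.0473 0.0714]
w4 bolt 1668 [[ 0.075  -0.0467  0.0501]
 [ 0.0924 -0.0152  0.0609]]
pin 590 [0.0469 0.0472 0.0719]
```

View pics/w9.png

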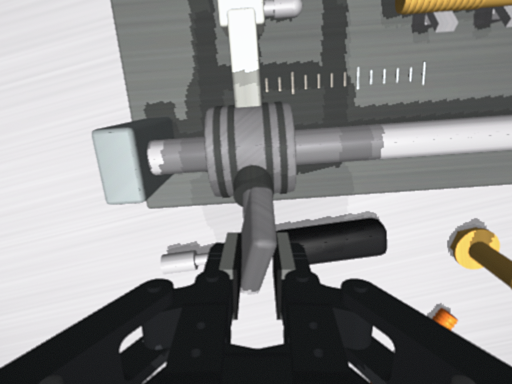

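play_rows(motion=[[0.65,[0.0007,0.004,0.0],0],[0.65,[0.0014,0.008,0.0],0],[0.65,[0.0022,0.013,0.0],0],[0.65,[0.003,0.018,0.0],0],[0.65,[0.0034,0.02,0.0],0]])

```text
time: 8.1
tool_pos: [0.5432, -0.0157, 0.1347]
tool_rot: [0.557, -0.437, 0.556, 0.435]
contact_force: [3.3, -4.0, -0.5]
gripper_width: 0.18
```

```bash
cat > pin.py <<'E'
import sys
from h import *
gy=np.array([-.170,-.985,0]);gx=np.array([-.985,.170,0]);o=np.array([.5165,.0527,0])
for n in sys.argv[1:]:
    i=dict(np.load(n+".npz"));d=i['d'];C=cloud(i,d);L=np.stack([(C-o)@gx,(C-o)@gy,C[...,2]],-1)
    p=i['p'].astype(int);gold=(p[...,0]-p[...,2]>50)&(L[...,0]>.06)&(L[...,0]<.11)&(L[...,2]>.04)&(L[...,2]<.08)&(L[...,1]>-.15)&(L[...,1]<.05)&(d>0)
    m=(np.abs(L[...,0]-.085)<.006)&(np.abs(L[...,2]-.052)<.01)&(L[...,1]>-.03)&(L[...,1]<.12)&(d>0)&~gold
    print(n,"bolt tip",gold.sum(), np.percentile(L[gold][:,1],99.5).round(4) if gold.any() else 0,"pin",m.sum(),np.percentile(L[m][:,1],[0.5,1,99]).round(4) if m.any() else 0)
    # arm block (white): x .06-.1, z .06+
    m=(np.abs(L[...,0]-.085)<.014)&(L[...,2]>.058)&(L[...,2]<.09)&(L[...,1]>-.02)&(L[...,1]<.13)&(d>0)&~gold
    print("  block",m.sum(),np.percentile(L[m][:,1],[1,99]).round(4) if m.any() else 0)
    m=(L[...,2]>.095)&(L[...,2]<.11)&(np.abs(L[...,0])<.025)&(d>0)&(np.abs(L[...,1])<.135)
    h=np.histogram(L[m][:,1],bins=np.arange(-.13,.132,.001));yy=[round(float(b),3) for n,b in zip(h[0],h[1]) if n>3];print("  collar",yy[:1],yy[-1:])
E
python3 look.py w10; python3 pin.py w1 w8 w9 w10
```

```text
8.1 [ 0.5432 -0.0157  0.1347] 0.18 yaw 76.1 [ 3.3 -4.  -0.5] [-0.79 -0.37 -0.08]
w1 bolt tip 1216 -0.0157 pin 187 [0.0472 0.0473 0.0714]
  block 491 [0.0712 0.096 ]
  collar [0.059] [0.108]
w8 bolt tip 2351 -0.0152 pin 874 [-0.0158 -0.0157  0.07  ]
  block 1486 [0.0726 0.0979]
  collar [0.06] [0.11]
w9 bolt tip 1022 -0.0152 pin 715 [-0.0157 -0.0155  0.0701]
  block 1257 [0.0714 0.0966]
  collar [0.059] [0.109]
w10 bolt tip 1552 -0.0154 pin 726 [-0.0157 -0.0156  0.0492]
  block 1275 [0.0506 0.0758]
  collar [0.038] [0.088]
```

View pics/w10.png

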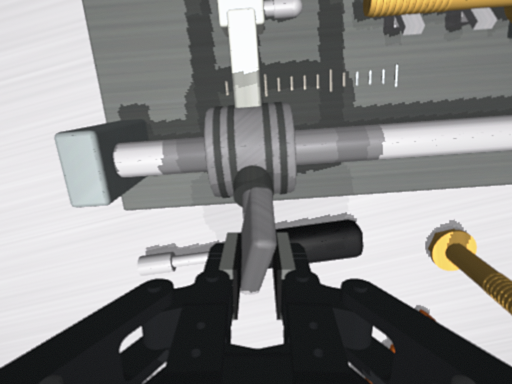

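play_rows(motion=[[0.65,[0.0007,0.004,0.0],0],[0.65,[0.0014,0.008,0.0],0],[0.65,[0.0022,0.013,0.0],0],[0.65,[0.003,0.018,0.0],0],[0.65,[0.0038,0.022,0.0],0]])

```text
time: 8.65
tool_pos: [0.547, 0.0061, 0.1347]
tool_rot: [0.557, -0.437, 0.557, 0.435]
contact_force: [2.2, -4.9, -0.5]
gripper_width: 0.178
```

play_rows(motion=[[0.65,[0.0007,0.004,0.0],0],[0.65,[0.0014,0.008,0.0],0],[0.65,[0.002,0.012,0.0],0],[0.65,[0.0024,0.014,0.0],0],[0.65,[0.0024,0.014,0.0],0]])

```text
time: 9.15
tool_pos: [0.5493, 0.0205, 0.1347]
tool_rot: [0.557, -0.436, 0.556, 0.435]
contact_force: [3.4, -3.4, 0.3]
gripper_width: 0.175
```

```bash
python3 look.py w11; python3 pin.py w11; python3 look.py s11 scene;  python3 pin.py s11
```

```text
9.15 [0.5493 0.0205 0.1347] 0.175 yaw 76.1 [ 3.4 -3.4  0.3] [-0.68 -0.51 -0.11]
w11 bolt tip 2808 -0.0151 pin 703 [-0.015  -0.015   0.0127]
  block 1284 [0.0141 0.0393]
  collar [0.001] [0.051]
9.2 [0.5493 0.0205 0.1347] 0.176 yaw 76.1 [ 3.6 -3.7 -0.1] [-0.58 -0.55 -0.05]
s11 bolt tip 232 -0.0161 pin 35 [-0.0141 -0.0134  0.0147]
  block 83 [0.0101 0.0388]
  collar [0.001] [0.016]
```

View pics/w11.png

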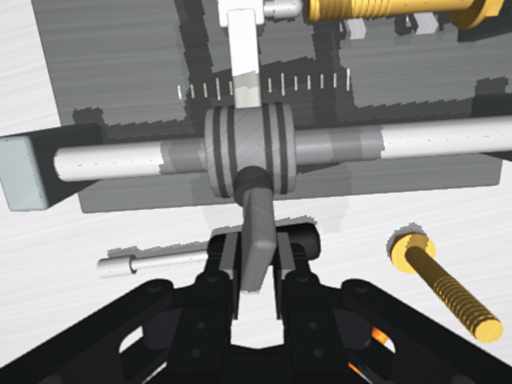

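View pics/s11.png

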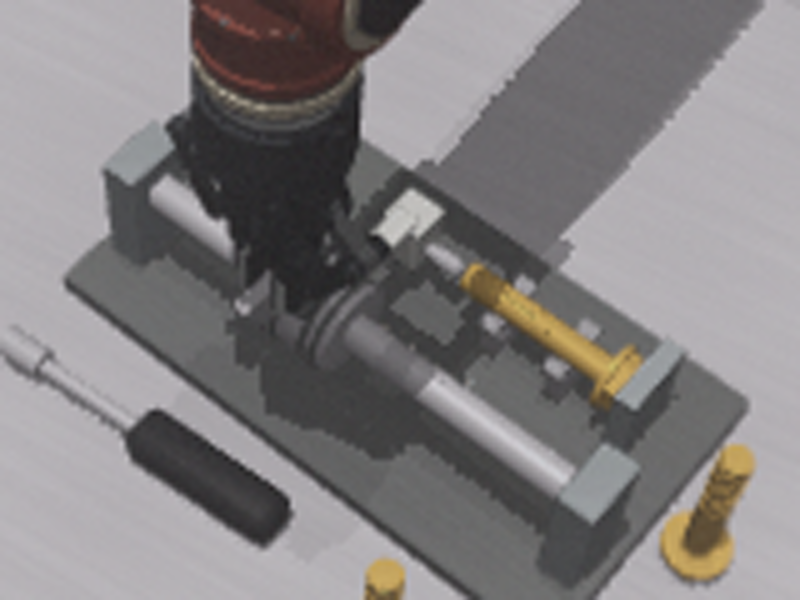

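play_rows(motion=[[0.65,[0.0004,0.002,0.0],0],[0.65,[0.0007,0.004,0.0],0],[0.65,[0.001,0.006,0.0],0],[0.65,[0.0014,0.008,0.0],0],[0.65,[0.0014,0.008,0.0],0]])

```text
time: 9.75
tool_pos: [0.5506, 0.0279, 0.1346]
tool_rot: [0.557, -0.437, 0.557, 0.435]
contact_force: [3.7, -3.7, 0.8]
gripper_width: 0.17
```

```bash
python3 look.py w12; python3 pin.py w12
```

```text
9.75 [0.5506 0.0279 0.1346] 0.17 yaw 76.1 [ 3.7 -3.7  0.8] [-0.9  -0.54 -0.1 ]
w12 bolt tip 2989 -0.0151 pin 598 [-0.015  -0.015   0.0053]
  block 1285 [0.0067 0.032 ]
  collar [-0.006] [0.044]
```

View pics/w12.png

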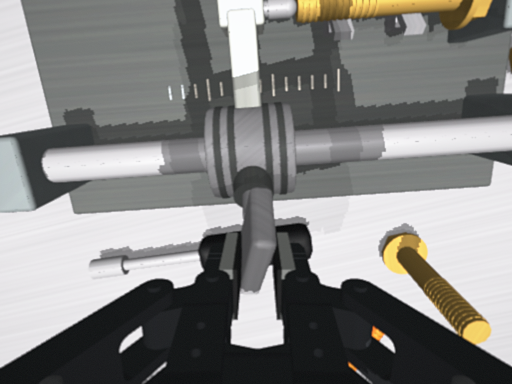

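play_rows(motion=[[0.65,[0.0002,0.0013,0.0],0],[0.65,[0.0004,0.0026,0.0],0],[0.65,[0.0006,0.0036,0.0],0],[0.65,[0.0006,0.0036,0.0],0],[0.65,[0.0006,0.0036,0.0],0]])

```text
time: 10.3
tool_pos: [0.5511, 0.0311, 0.1346]
tool_rot: [0.557, -0.437, 0.557, 0.435]
contact_force: [3.1, -6.0, 1.2]
gripper_width: 0.176
```

```bash
python3 look.py w13; python3 pin.py w13
```

```text
10.3 [0.5511 0.0311 0.1346] 0.176 yaw 76.1 [ 3.1 -6.   1.2] [-1.13 -0.52 -0.05]
w13 bolt tip 3053 -0.0151 pin 564 [-0.015  -0.015   0.0324]
  block 1284 [0.0035 0.0288]
  collar [-0.009] [0.041]
```

View pics/w13.png

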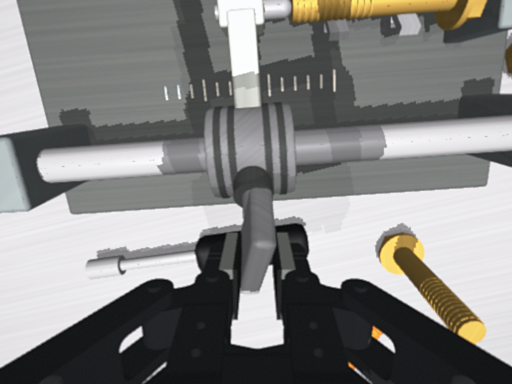

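play_rows(motion=[[0.4,[0.0007,0.0003,0.0],0],[0.4,[0.0007,0.0003,0.0],0],[0.4,[0.0007,0.0003,0.0],-0.1],[0.4,[0.0007,0.0003,0.0],-0.2],[0.4,[0.0007,0.0003,0.0],-0.3]])

```text
time: 10.85
tool_pos: [0.5504, 0.0332, 0.1334]
tool_rot: [0.616, -0.346, 0.617, 0.347]
contact_force: [-0.6, -0.0, 0.6]
gripper_width: 0.303
```

```bash
python3 look.py w14; python3 pin.py w14
```

```text
10.85 [0.5504 0.0332 0.1334] 0.303 yaw 58.7 [-0.6 -0.   0.6] [0.02 0.01 0.03]
w14 bolt tip 729 -0.0154 pin 610 [-0.0152 -0.015   0.003 ]
  block 2253 [0.0029 0.0283]
  collar [-0.009] [0.04]
```

View pics/w14.png

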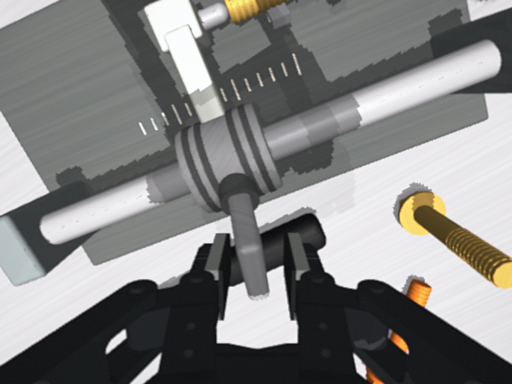

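play_rows(motion=[[0.4,[0.001,-0.001,0.0],-0.1],[0.4,[0.001,-0.001,0.0],-0.2],[0.4,[0.001,-0.001,0.0],-0.3],[0.4,[0.001,-0.001,0.0],-0.3]])

```text
time: 11.3
tool_pos: [0.5518, 0.0311, 0.1336]
tool_rot: [0.66, -0.253, 0.661, 0.252]
contact_force: [0.3, -2.8, -0.8]
gripper_width: 0.304
```

```bash
python3 look.py w15; python3 pin.py w15
```

```text
11.3 [0.5518 0.0311 0.1336] 0.304 yaw 41.8 [ 0.3 -2.8 -0.8] [-0.67 -0.11  0.06]
w15 bolt tip 1058 -0.0152 pin 619 [-0.0143 -0.0141  0.0034]
  block 2319 [0.0028 0.0283]
  collar [-0.009] [0.04]
```

View pics/w15.png

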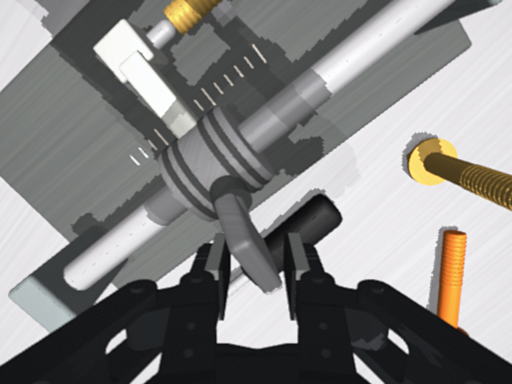

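play_rows(motion=[[0.4,[0.0,0.0,0.0],-0.1],[0.4,[0.0,0.0,0.0],-0.2],[0.4,[0.0,0.0,0.0],-0.3],[0.4,[0.0,0.0,0.0],-0.3]])

```text
time: 11.75
tool_pos: [0.5518, 0.0304, 0.1338]
tool_rot: [0.69, -0.151, 0.691, 0.15]
contact_force: [-0.6, -5.8, -0.2]
gripper_width: 0.299
```

```bash
python3 look.py w16; python3 pin.py w16
```

```text
11.75 [0.5518 0.0304 0.1338] 0.299 yaw 24.6 [-0.6 -5.8 -0.2] [-0.99  0.04  0.15]
w16 bolt tip 1996 -0.0155 pin 550 [-0.0142 -0.0141  0.0027]
  block 2126 [0.0019 0.0274]
  collar [-0.01] [0.04]
```

View pics/w16.png

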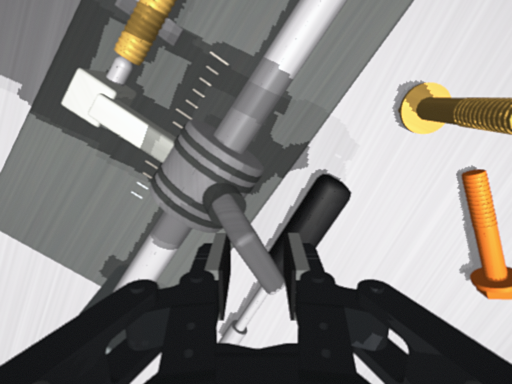

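play_rows(motion=[[0.4,[0.0,-0.001,-0.005],0.0],[0.4,[0.0,-0.001,-0.005],-0.1],[0.38,[0.0,-0.001,-0.005],-0.2],[0.38,[0.0,-0.0015,-0.005],-0.2]])

```text
time: 12.2
tool_pos: [0.5518, 0.0293, 0.13]
tool_rot: [0.702, -0.081, 0.703, 0.081]
contact_force: [-3.8, -3.3, 4.9]
gripper_width: 0.31
```

```bash
python3 look.py w17; python3 pin.py w17
```

```text
12.2 [0.5518 0.0293 0.13  ] 0.31 yaw 13.2 [-3.8 -3.3  4.9] [-0.61  0.66  0.13]
w17 bolt tip 2761 -0.0157 pin 527 [-0.0143 -0.0142  0.0016]
  block 2055 [0.0011 0.0264]
  collar [-0.011] [0.039]
```

View pics/w17.png

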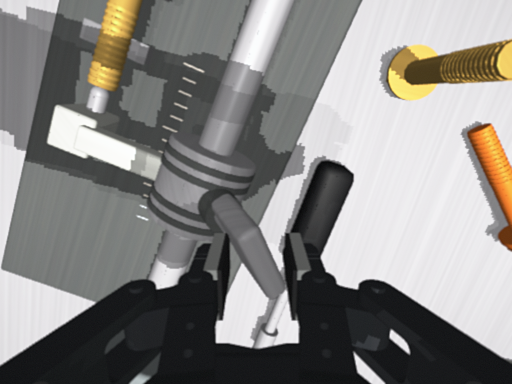

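play_rows(motion=[[0.38,[-0.0007,-0.001,0.0],0.0],[0.38,[-0.001,-0.002,0.0],-0.1],[0.38,[-0.001,-0.002,0.0],-0.2],[0.38,[-0.001,-0.002,0.0],-0.2]])

```text
time: 12.65
tool_pos: [0.551, 0.0281, 0.1298]
tool_rot: [0.707, -0.01, 0.707, 0.01]
contact_force: [-2.8, -1.7, 5.0]
gripper_width: 0.31
```

```bash
python3 look.py w18; python3 pin.py w18
```

```text
12.65 [0.551  0.0281 0.1298] 0.31 yaw 1.7 [-2.8 -1.7  5. ] [-0.34  0.49  0.07]
w18 bolt tip 3580 -0.0159 pin 506 [-0.0142 -0.0142  0.0018]
  block 1880 [0.0013 0.0266]
  collar [-0.011] [0.039]
```

View pics/w18.png

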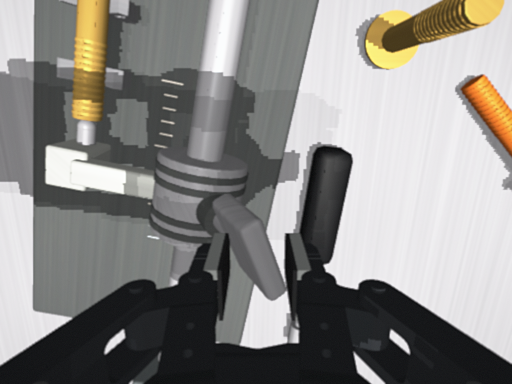

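play_rows(motion=[[0.38,[-0.0005,-0.0005,0.001],-0.1],[0.38,[-0.0005,-0.0005,0.001],-0.2],[0.38,[-0.0005,-0.0005,0.001],-0.3],[0.38,[-0.0005,-0.0005,0.001],-0.3]])

```text
time: 13.1
tool_pos: [0.5498, 0.0276, 0.1299]
tool_rot: [0.7, 0.095, 0.702, -0.095]
contact_force: [-4.7, -2.8, 3.1]
gripper_width: 0.307
```

```bash
python3 look.py w19; python3 pin.py w19
```

```text
13.1 [0.5498 0.0276 0.1299] 0.307 yaw -15.4 [-4.7 -2.8  3.1] [-0.42  0.74  0.14]
w19 bolt tip 5281 -0.0161 pin 450 [-0.0143 -0.0141  0.0018]
  block 1614 [0.0014 0.0268]
  collar [-0.011] [0.038]
```

View pics/w19.png

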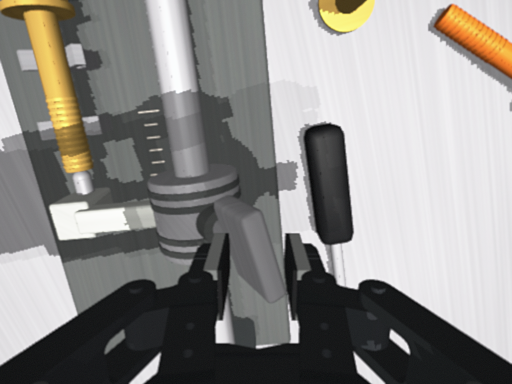

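play_rows(motion=[[0.38,[-0.0005,-0.0005,0.0],-0.1],[0.38,[-0.0005,-0.0005,0.0],-0.2],[0.38,[-0.0005,-0.0005,0.0],-0.3],[0.38,[-0.0005,-0.0005,0.0],-0.3]])

```text
time: 13.55
tool_pos: [0.5492, 0.0278, 0.1302]
tool_rot: [0.677, 0.198, 0.68, -0.198]
contact_force: [-5.5, -1.1, 5.2]
gripper_width: 0.311
```

```bash
python3 look.py w20; python3 pin.py w20; python3 tab.py w20 .0155 | tail -1
```

```text
13.55 [0.5492 0.0278 0.1302] 0.311 yaw -32.5 [-5.5 -1.1  5.2] [0.05 1.25 0.77]
w20 bolt tip 4751 -0.0162 pin 401 [-0.0152 -0.0144  0.0022]
  block 1385 [0.0017 0.027 ]
  collar [-0.011] [0.038]
-0.1 0.702 0.0 0.865 0.1 0.76 0.2 0.704 0.3 0.645 0.4 0.585 0.5 0.522 0.6 0.468 0.7 0.436 0.8 0.41 0.9 0.382 1.0 0.356 1.1 0.33 1.2 0.305 1.3 0.274 1.4 0.266 1.5 0.263 1.6 0.264 (np.float64(0.865093499554764), np.float64(1.3877787807814457e-17))
```

View pics/w20.png

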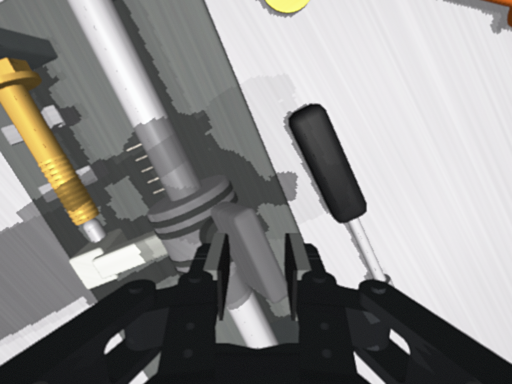

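play_rows(motion=[[0.38,[0.001,0.0,0.0],0.1],[0.35,[0.001,0.0,0.0],0.2],[0.25,[0.002,0.0,0.0],0.3],[0.1,[0.002,0.001,0.0],0.38],[0.1,[0.002,0.001,0.0],0.38]])

```text
time: 14.1
tool_pos: [0.5524, 0.0287, 0.1297]
tool_rot: [0.704, 0.068, 0.704, -0.066]
contact_force: [0.3, -0.5, -0.3]
gripper_width: 0.448
```

```bash
python3 look.py w21; python3 pin.py w21; python3 tab.py w21 .0155 | tail -1
```

```text
14.1 [0.5524 0.0287 0.1297] 0.448 yaw -10.9 [ 0.3 -0.5 -0.3] [-0.01  0.   -0.05]
w21 bolt tip 4746 -0.0161 pin 489 [-0.0144 -0.0142  0.0026]
  block 1695 [0.0021 0.0274]
  collar [-0.01] [0.039]
-0.1 0.694 0.0 0.903 0.1 0.747 0.2 0.694 0.3 0.632 0.4 0.576 0.5 0.511 0.6 0.443 0.7 0.393 0.8 0.365 0.9 0.355 1.0 0.349 1.1 0.336 1.2 0.325 1.3 0.315 1.4 0.3 1.5 0.255 1.6 0.254 (np.float64(0.9025821596244131), np.float64(1.3877787807814457e-17))
```

View pics/w21.png

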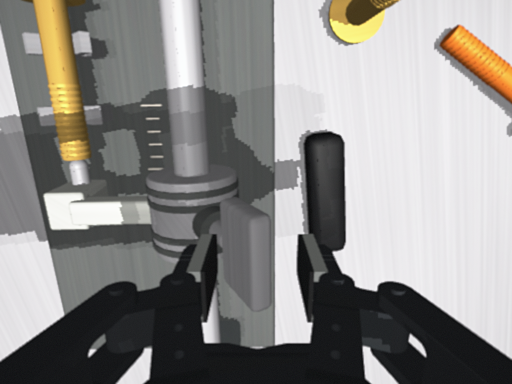

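play_rows(motion=[[0.1,[0.0,0.0,0.015],0],[0.1,[0.0,0.0,0.04],0],[0.1,[0.0,0.0,0.08],0],[0.1,[0.0,0.0,0.12],0],[0.1,[0.0,0.0,0.15],0]])

```text
time: 14.65
tool_pos: [0.553, 0.0281, 0.2846]
tool_rot: [0.705, 0.068, 0.702, -0.068]
contact_force: [0.4, -0.6, -0.4]
gripper_width: 0.449
```

play_rows(motion=[[0.1,[0.0,-0.03,0.02],0],[0.1,[0.0,-0.06,0.02],0],[0.1,[0.0,-0.06,0.02],0],[0.1,[0.0,-0.06,0.02],0],[0.1,[0.0,-0.06,0.02],0]])

```text
time: 15.15
tool_pos: [0.5521, -0.0314, 0.3001]
tool_rot: [0.704, 0.068, 0.704, -0.067]
contact_force: [0.8, 0.5, 0.5]
gripper_width: 0.449
```

```bash
python3 look.py w22; python3 pin.py w22; python3 tab.py w22 .0155 | tail -1; python3 look.py s22 scene;  python3 pin.py s22
```

```text
15.15 [ 0.5521 -0.0314  0.3001] 0.449 yaw -11.0 [0.8 0.5 0.5] [-0.03 -0.   -0.01]
w22 bolt tip 1272 -0.0157 pin 183 [-0.0152 -0.0152  0.0323]
  block 585 [0.0026 0.0284]
  collar [-0.01] [0.04]
-0.1 0.763 0.0 0.969 0.1 0.784 0.2 0.723 0.3 0.676 0.4 0.637 0.5 0.582 0.6 0.52 0.7 0.456 0.8 0.407 0.9 0.375 1.0 0.346 1.1 0.333 1.2 0.316 1.3 0.307 1.4 0.298 1.5 0.291 1.6 0.285 (np.float64(0.9690301548492257), np.float64(1.3877787807814457e-17))
15.2 [ 0.5521 -0.0312  0.2999] 0.453 yaw -11.0 [ 0.1  0.4 -0. ] [-0.01 -0.    0.  ]
s22 bolt tip 235 -0.016 pin 26 [-0.0133 -0.0133  0.0028]
  block 83 [0.002  0.0282]
  collar [-0.01] [0.037]
```

View pics/w22.png

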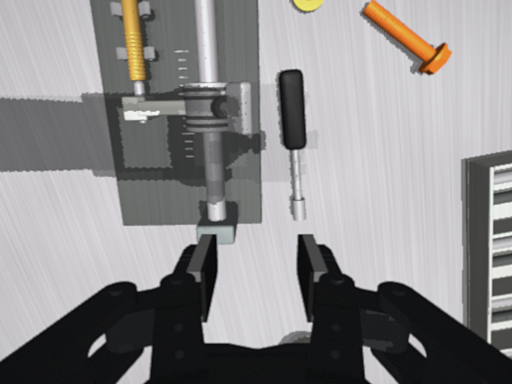

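View pics/s22.png

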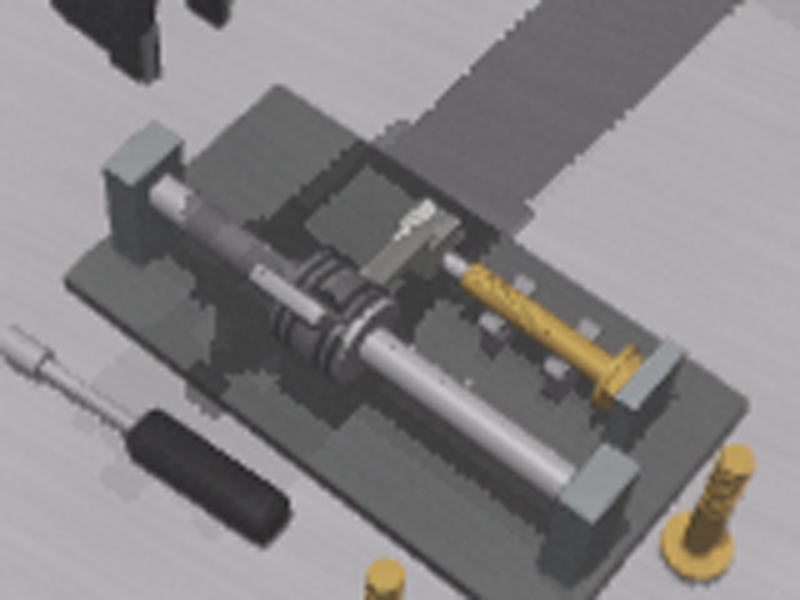

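```bash
python3 -c "
from plant import workorder,state
print(workorder.job_done()); print(state()['time'])"
```

```text
the job is handed in; nothing more can be done
None
the job is handed in; nothing more can be done
```

I loosened the thumb screw to about 1.4 rad, slid the collar about 69 mm until the pin was pressed in by the bolt, then turned the screw back to its stop. The arm then backed off and I handed the job in at about 15 s.

**Last checks:**
- **Screw:** the tab fit gives about 0.0 rad, in line with the rod, and the turning moment jumped to 0.77 N m at the stop.
- **Pin:** it is pressed in about 6 mm of 12. The estimates ran from 5.5 to 7.5 mm, because the depth readings shift by about 1 mm with the camera angle.
- **Bolt:** its tip is within about 1 mm of where it started.
- **Other things:** the bolt standing by the end stop and the nut driver look unmoved. I did not measure any of the other things on the cabinet top.
- **Robot:** clear of everything, with no contact force.

**One disagreement:** while I was tightening, the collar seemed to creep 1–2 mm towards the bolt. I recentred the tool and it stopped. The later readings, after the arm let go, put it back at about half travel.

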